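# Park the post-mounted optics on their matching pads

## Task

Clear up the optical table: stand each of the four post-mounted optics upright on the parking pad whose black silhouette has the shape and size of its foot, with the foot centred on the silhouette and, where that is square or oblong, turned to line up with it. The optics are delicate: set them down on the pads rather than letting them drop, never tip them over, and leave the spanner and the screwdriver where they lie.

Things in the scene. Friction and masses are not known exactly. Their poses are not given: they have to be found in the camera images.
- lens_mid (a point): Lens on a post, large ROUND foot 64 mm in diameter. Head: upright ring, diameter 40 mm, 14 mm thick along x, with side flats (12 mm long, 18 high) facing +y, -y. 95 mm tall, 0.3 kg, foot 10 mm thick, 14 mm post. Point: on its axis half-way up, 47.5 mm over its underside; z up. Head centred 27.5 mm above the point; grip it there from above across its y axis, 42 mm over the flats.
- mirror_mid (a point): Mirror on a post, SQUARE foot 54 x 54 mm along x, y. Head: plate 16 (x) by 40 (y) by 40 mm high; round mirror on its -x face, two brass knobs 14 mm out of its +x face. 95 mm tall, 0.3 kg, foot 10 mm thick, 14 mm post. Point: on its axis half-way up, 47.5 mm over its underside; z up. Head centred 27.5 mm above the point; grip it there from above across its y axis, 40 mm wide.
- detector_mid (a point): Light detector on a post, OBLONG foot 80 mm (x) by 34 mm (y). Head: box 50 (x) by 28 (y) by 40 mm high; steel snout at -x, brass plug at +x. 95 mm tall, 0.3 kg, foot 10 mm thick, 14 mm post. Point: on its axis half-way up, 47.5 mm over its underside; z up. Head centred 27.5 mm above the point; grip it there from above across its y axis, 28 mm wide.
- splitter_mid (a point): Beam splitter on a post, small ROUND foot 40 mm in diameter. Head: block 30 by 30 by 40 mm high, glass windows (one on top). 95 mm tall, 0.3 kg, foot 10 mm thick, 14 mm post. Point: on its axis half-way up, 47.5 mm over its underside; z up. Head centred 27.5 mm above the point; grip it there from above across its y axis, 30 mm wide (or across x).
- pad_large_round: Round cork parking pad, 100 mm in diameter, 4 mm thick, fixed to the table, with a flush black silhouette in its middle: a LARGE DISC of 70 mm diameter (3 mm more all round than the lens's foot). Origin: centre of the pad's underside, on the table; z up, so an optic stands on it 4 mm above the table.
- pad_square: Round cork parking pad, 100 mm in diameter, 4 mm thick, fixed to the table, with a flush black silhouette in its middle: a SQUARE of 60 mm, sides along the pad's x and y axes (3 mm more all round than the mirror mount's foot). Origin: centre of the pad's underside, on the table; z up, so an optic stands on it 4 mm above the table.
- pad_oblong: Round cork parking pad, 100 mm in diameter, 4 mm thick, fixed to the table, with a flush black silhouette in its middle: an OBLONG 86 mm along the pad's x axis by 40 mm along y (3 mm more all round than the detector's foot). Origin: centre of the pad's underside, on the table; z up, so an optic stands on it 4 mm above the table.
- pad_small_round: Round cork parking pad, 100 mm in diameter, 4 mm thick, fixed to the table, with a flush black silhouette in its middle: a SMALL DISC of 46 mm diameter (3 mm more all round than the beam splitter's foot). Origin: centre of the pad's underside, on the table; z up, so an optic stands on it 4 mm above the table.
- spanner: Steel spanner 170 mm long lying on the table at the robot's right of the work; a bystander. Origin: middle of its underside; it lies along its x axis.
- driver: Screwdriver 180 mm long lying on the table beyond the work; a bystander. Origin: middle of its underside; it lies along its x axis.

How it is judged (in metres and radians):
At the end, for the whole second after the job is handed in: Each optic stands upright (within 0.1 rad), at rest, on its own pad: lens on large disc, mirror mount on square, detector on oblong, beam splitter on small disc; each axis within 10 mm of the silhouette's centre; square (any quarter turn) and oblong (either way) lined up within 0.2 rad (horizontal distance between lens_mid and pad_large_round below 0.01 m and z of lens_mid in the frame of pad_large_round between 0.0495 and 0.056 m and angle between each of lens_mid, mirror_mid, detector_mid, splitter_mid's own z axis and vertical below 0.1 rad and linear speed of each of lens, mirror, detector, splitter below 0.02 m/s and horizontal distance between mirror_mid and pad_square below 0.01 m and z of mirror_mid in the frame of pad_square between 0.0495 and 0.056 m and (angle between the x axis of mirror_mid and the x axis of pad_square, either way round below 0.2 rad or angle between the x axis of mirror_mid and the y axis of pad_square, either way round below 0.2 rad) and horizontal distance between detector_mid and pad_oblong below 0.01 m and z of detector_mid in the frame of pad_oblong between 0.0495 and 0.056 m and angle between the x axis of detector_mid and the x axis of pad_oblong, either way round below 0.2 rad and horizontal distance between splitter_mid and pad_small_round below 0.01 m and z of splitter_mid in the frame of pad_small_round between 0.0495 and 0.056 m); the robot touches nothing.
It fails at once if an optic is tipped over or laid down (angle between any of lens_mid, mirror_mid, detector_mid, splitter_mid's own z axis and vertical above 0.6 rad).
It fails at once if an optic is dropped (falls freely at over 0.6 m/s, from about 2 cm or more) ((linear speed of lens above 0.6 m/s and contact force between lens and the fingers below 0.1 N) or (linear speed of mirror above 0.6 m/s and contact force between mirror and the fingers below 0.1 N) or (linear speed of detector above 0.6 m/s and contact force between detector and the fingers below 0.1 N) or (linear speed of splitter above 0.6 m/s and contact force between splitter and the fingers below 0.1 N)).
It fails at once if the spanner or the screwdriver is disturbed (distance of any of spanner, driver from where it was at the start of the episode above 0.03 m).
It also fails if it takes over 102 s, if anything falls off the work surface, if the arm or the gripper's body presses on something with over 40 N, if the wrist force passes 120 N, or if a joint passes its speed limit or range.

## Robot

A 7-joint arm with a two-finger parallel gripper is mounted at the origin on the work surface. World frame = base frame: x ahead of the robot, y to its left, z up, the work surface at z = 0. Lengths are in mm, angles in rad, forces in N, time in s.
With the tool pointing down it reaches from about 400 to 875 mm from the base axis. Payload 19.3 kg.
Tool frame: the origin (TCP) lies at the very end of the fingers, on their centre line; the grasp point (between the pads) lies 19 mm behind it; z points along the fingers, y is the line along which they close (so a half turn about z gives the same grasp; the last joint's range is limited). The gripper opens to 85 mm and grips with 20 to 120 N. Pads are 22 mm wide; open, the fingers measure 114 mm over their backs; the gripper's body (76 mm by 85 mm) begins 54 mm behind the grasp point. The pads swing forward as they close: fully open they stand 13 mm farther back than shut.
Start: joints at [-1.262, 0.521, -0.036, 1.599, 0.021, 1.021, -0.113], TCP at [231.146, 580.677, 231.291] pointing down, gripper open.
Joint ranges: [-2.91, 2.91], [-0.3, 2.13], [-1.5, 1.42], [0.17, 2.43], [-1.26, 4.41], [0.16, 1.93], [-2.52, 2.52]. Speed limits (rad/s): [1.89, 1.89, 2.39, 2.39, 3.01, 3.01, 3.01].

## Interface

Orientations are given as a rotation vector (axis times angle).
In Python, from cell import ctrl gives the robot as it stands.
- The arm moves only by the tool servo_tool, never from a script. Its argument "increments" is a list that holds one entry, the list of rows, each a list of 6 numbers: the shift along the world's x, y, z in m, then the turn, a rotation vector about the world's x, y, z in degrees. In form: [[[tx, ty, tz, ax, ay, az], ...]]. A call has 1 to 12 rows; each row is the pose to reach, as a shift and turn from the pose commanded when the call began; what a row does not reach only later rows make up. A row lasts 1/12 s, in which the tool goes at most 41.7 mm and 7.16 degrees, less where a joint would pass 70% of its speed; a pose out of reach is approached as far as the arm can. A call with a gripper value outside its range is refused whole. "gripper" is the finger opening in m, from 0 to 0.0854, set as the call begins (left out, the last holds). The fingers move at their own pace and stop on an object; "squeeze" is the grip in N (left out, the last holds). Time passes only in rows, so rows that repeat a pose let the fingers close. It gives the time, the measured TCP pose, the force, the opening and the grip force at its end, in the units of the state.
- ctrl.observe(): the state, without advancing time (a new reading comes with each control period).
- ctrl.get_image(name): name is "scene" or "top"; returns the picture (384x512x3 uint8, blue, green, red); there is no depth.
- ctrl.camera_model(name): a dict with "mtx" (3x3 intrinsics, pixels), "rvec" (rotation vector, rad) and "tvec" (3), from world to camera coordinates, as OpenCV has them. Camera axes: x right, y down, z forward; pixel columns grow to the right and rows downward; lengths in mm; the calibration is good to about 2 mm. A picture is of the moment at which its call begins. camera_model takes no time and is no camera call.
- ctrl.finish_job(): hands the job in; it is judged then, once.
The state is a dict: "t": time; "joints": joint angles; "joint_vel": joint speeds; "effort": joint torques, N m; "ee_pos": TCP position; "orientation": TCP orientation; "contact_force": force on the tool from outside, world axes, zero at the start; "ft_torque": the same for the moment, N m; "finger_gap": opening from 0.0 (shut) to 1.0 (fully open); "grip_force": force on a finger pad.
Only numpy, scipy, OpenCV 4.12 (cv2) and the standard library are available. Lean on these libraries where they do the work, as an engineer would, in place of code of your own. Each camera call takes 0.05 s, during which the arm holds its last target. There are 200 camera calls.

## Working session

There is one attempt and no reset: what is moved stays moved. The work goes in short steps, Python scripts to look and compute and a tool call to move; the robot and the scene stay as the last step left them, time stands still between calls to the robot, and variables do not carry over. Pictures are saved under pics/ and viewed, at most 14 in all, crops included, and the job is handed in when it is done.

Besides the shell and the picture viewer there is one more tool, called after "Call:" in YAML: its name, and indented under it one key for each argument. servo_tool: Moves the arm, as the interface text tells. Its arguments: {"type":"object","properties":{"increments":{"type":"array"},"gripper":{"type":"number"},"squeeze":{"type":"number"}},"required":["increments"]}

```bash
mkdir -p pics; ls
python3 - <<'E'
from cell import ctrl
import cv2
for n in("scene","top"):
    im=ctrl.get_image(n); cv2.imwrite(f"pics/{n}0.png",im)
    print(ctrl.camera_model(n))
print(ctrl.observe())
E
```

```text
pics
{'mtx': array([[492.88494977,   0.        , 262.47215452],
       [  0.        , 492.88494977, 193.50150959],
       [  0.        ,   0.        ,   1.        ]]), 'rvec': array([ 1.60178685,  1.72691028, -0.85415807]), 'tvec': array([ 142.06753281, -326.28177945, 1672.82589611])}
{'mtx': array([[388.08597487,   0.        , 261.82956371],
       [  0.        , 388.08597487, 192.83255271],
       [  0.        ,   0.        ,   1.        ]]), 'rvec': array([ 1.98920113, -2.21345377,  0.25439594]), 'tvec': array([-30.6651828 , 633.72137582, 940.13310413])}
{'t': 0.1, 'joints': array([-1.26220037,  0.52198209, -0.03635461,  1.5999456 ,  0.02118678,
        1.02107893, -0.11281114]), 'joint_vel': array([ 5.64563385e-05, -1.37666949e-03,  1.33498079e-03, -1.14253925e-03,
        8.99424714e-04,  4.07308296e-04,  7.87939719e-04]), 'effort': array([ 3.39421720e-03, -9.28480339e+01,  1.98367462e+00, -3.70531440e+01,
        1.80755829e-02,  5.37299726e-03, -1.39455346e-05]), 'ee_pos': array([231.0288401 , 580.41214939, 230.76765222]), 'orientation': array([-5.91440937e-01, -3.08526635e+00,  1.60074993e-03]), 'contact_force': array([-0.1865251 ,  0.49730617,  1.40177397]), 'ft_torque': array([-0.03295889, -0.05002009, -0.04655815]), 'grip_force': 0.0, 'finger_gap': 0.9966121765097146}
```

View pics/top0.png

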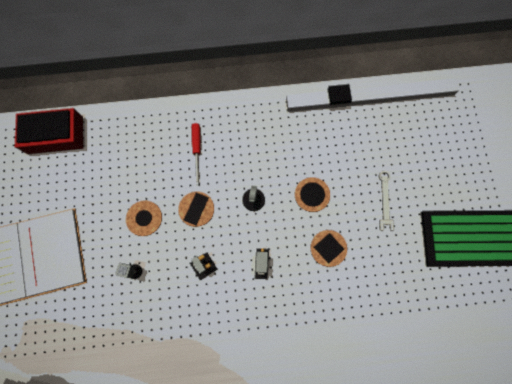

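View pics/scene0.png

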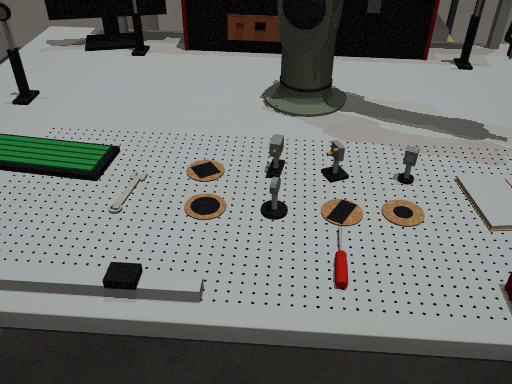

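```bash
cat > h.py <<'E'
import cv2,numpy as np
from cell import ctrl
def cam(n):
    c=ctrl.camera_model(n);R=cv2.Rodrigues(c["rvec"])[0];return c["mtx"],R,np.array(c["tvec"]).ravel()
def ray(n,p,z):
    K,R,t=cam(n);C=-R.T@t;d=R.T@np.linalg.solve(K,[p[0],p[1],1.]);return C+d*(z-C[2])/d[2]
def proj(n,P):
    K,R,t=cam(n);q=K@(R@np.array(P,float)+t);return q[:2]/q[2]
E
python3 - <<'E'
from h import *
t=cv2.imread("pics/top0.png");s=cv2.imread("pics/scene0.png")
cv2.imwrite("pics/tc.png",cv2.resize(t[170:290,105:365],None,fx=3,fy=3,interpolation=cv2.INTER_CUBIC))
cv2.imwrite("pics/sc.png",cv2.resize(s[125:235,175:435],None,fx=3,fy=3,interpolation=cv2.INTER_CUBIC))
hsv=cv2.cvtColor(t,cv2.COLOR_BGR2HSV)
m=((hsv[...,0]<20)&(hsv[...,1]>90)&(hsv[...,2]>90)).astype(np.uint8)*255
for n in("top","scene"):
    im=t if n=="top" else s
    hsv=cv2.cvtColor(im,cv2.COLOR_BGR2HSV)
    m=((hsv[...,0]>3)&(hsv[...,0]<22)&(hsv[...,1]>90)&(hsv[...,2]>90)).astype(np.uint8)*255
    cs,_=cv2.findContours(m,cv2.RETR_EXTERNAL,cv2.CHAIN_APPROX_NONE)
    dark=(im.max(2)<70).astype(np.uint8)
    print(n,"TCP",proj(n,(231,581,231)))
    for c in cs:
        if cv2.contourArea(c)<300: continue
        # points of the outline on the pad's top edge/centre
        f=np.zeros(m.shape,np.uint8);cv2.drawContours(f,[c],-1,1,-1)
        P=np.array([ray(n,p,4)[:2] for p in c[:,0,:].astype(float)])
        (cx,cy),r=cv2.minEnclosingCircle(P.astype(np.float32))
        d=dark*f;ys,xs=np.nonzero(d)
        if len(xs)<20: continue
        D=np.array([ray(n,(x,y),4)[:2] for x,y in zip(xs,ys)])
        rc=cv2.minAreaRect(D.astype(np.float32))
        print(n,"px",c[:,0].mean(0).round(1),"circ",round(cx,1),round(cy,1),round(r,1),"dark mean",D.mean(0).round(1),"rect",np.round(rc[1],1),round(rc[2],1),"pca",np.degrees(np.arctan2(*np.linalg.eigh(np.cov(D.T))[1][::-1,1])).round(1))
E
```

```text
top TCP [-63.93167982 407.69842899]
top px [328.4 248.1] circ 471.5 -262.3 49.2 dark mean [ 472.  -263.1] rect [57.6 57.2] 35.1 pca 78.3
top px [143.5 218. ] circ 607.3 231.9 48.8 dark mean [607.7 232.4] rect [40.6 39.9] 41.1 pca 73.0
top px [196.1 208.7] circ 617.9 86.4 48.9 dark mean [617.7  87.3] rect [38.1 82.9] 61.9 pca 152.0
top px [312.2 194.3] circ 624.6 -238.9 49.2 dark mean [ 624.5 -238.9] rect [64.6 63. ] 83.9 pca 147.5
scene TCP [526.70415194  65.32571778]
scene px [402.9 212.5] circ 610.2 232.2 49.5 dark mean [607.9 232.8] rect [43.3 42.7] 26.5 pca 56.4
scene px [204.9 206. ] circ 625.7 -238.7 49.7 dark mean [ 624.8 -239.2] rect [66.2 69.1] 5.1 pca 134.0Traceback (most recent call last):
  File "<stdin>", line 22, in <module>
  File "h.py", line 6, in ray
    K,R,t=cam(n);C=-R.T@t;d=R.T@np.linalg.solve(K,[p[0],p[1],1.]);return C+d*(z-C[2])/d[2]
          ~~~^^^
  File "h.py", line 4, in cam
    c=ctrl.camera_model(n);R=cv2.Rodrigues(c["rvec"])[0];return c["mtx"],R,np.array(c["tvec"]).ravel()
ValueError: time passes only in moves, steps and waits
```

View pics/tc.png

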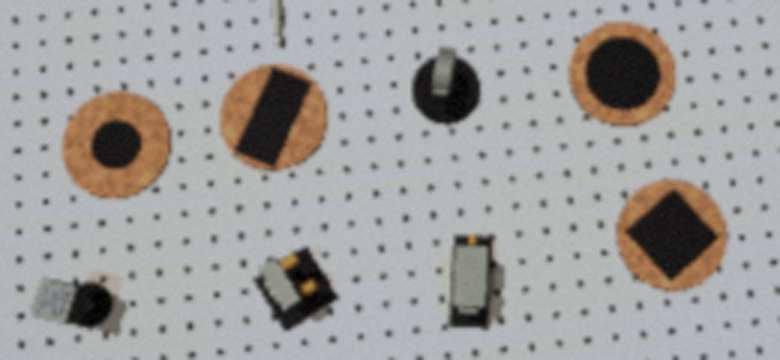

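View pics/sc.png

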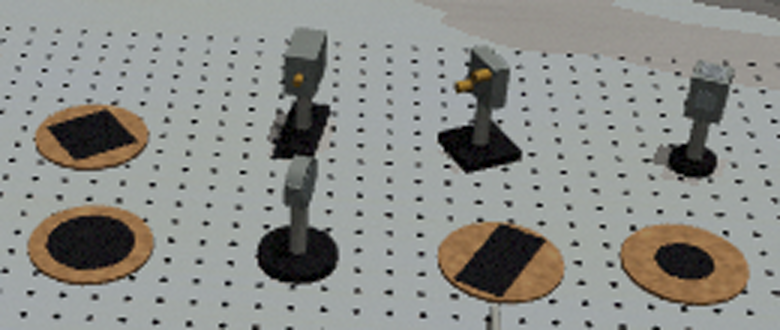

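```bash
cat > h.py <<'E'
import cv2,numpy as np
from cell import ctrl
CAM={}
for n in("top","scene"):
    c=ctrl.camera_model(n);CAM[n]=(c["mtx"],cv2.Rodrigues(c["rvec"])[0],np.array(c["tvec"]).ravel())
def rays(n,p,z):
    K,R,t=CAM[n];C=-R.T@t;d=np.c_[np.atleast_2d(p).astype(float),np.ones(len(np.atleast_2d(p)))]@(R.T@np.linalg.inv(K)).T
    return C+d*((z-C[2])/d[:,2])[:,None]
def proj(n,P):
    K,R,t=CAM[n];q=K@(R@np.array(P,float)+t);return q[:2]/q[2]
def blobs(n,im,thr=60,z=5,amin=60,box=None):
    m=(im.max(2)<thr).astype(np.uint8)
    if box: k=np.zeros_like(m);k[box[1]:box[3],box[0]:box[2]]=1;m*=k
    N,L,S,_=cv2.connectedComponentsWithStats(m)
    for i in range(1,N):
        if S[i,4]<amin: continue
        ys,xs=np.nonzero(L==i);h=cv2.convexHull(np.c_[xs,ys].astype(np.float32))[:,0]
        W=rays(n,h,z)[:,:2].astype(np.float32);rc=cv2.minAreaRect(W);ci=cv2.minEnclosingCircle(W)
        print(n,"px",np.round([xs.mean(),ys.mean()],1),S[i,4],"rect",np.round(rc[0],1),np.round(rc[1],1),round(rc[2],1),"circ",np.round(ci[0],1),round(ci[1],1))
E
python3 - <<'E'
from h import *
t=cv2.imread("pics/top0.png");s=cv2.imread("pics/scene0.png")
for n in CAM: K,R,T=CAM[n];print(n,(-R.T@T).round())
blobs("top",t,box=(105,170,365,290));blobs("scene",s,box=(175,125,435,235),amin=40)
# crop pixel -> heads at top
for nm,p in dict(splitter_top=(53,299),lens_top=(446,70)).items():
    print(nm,rays("top",[p[0]/3+105-.33,p[1]/3+170-.33],95).round(1))
E
python3 - <<'E'
import cv2
t=cv2.imread("pics/top0.png")
a=[cv2.resize(t[y-24:y+24,x-32:x+32],None,fx=6,fy=6,interpolation=cv2.INTER_CUBIC) for x,y in((131,271),(204,265),(262,263),(254,198))]
import numpy as np
cv2.imwrite("pics/h4.png",np.vstack([np.hstack(a[:2]),np.hstack(a[2:])]))
E
```

```text
top [ 397.  -75. 1060.]
scene [1546.  -51.  730.]
top px [312.2 194. ] 433 rect [ 624.6 -239.6] [64.4 63. ] 83.9 circ [ 624.3 -238.7] 33.3
top px [253.7 200.9] 293 rect [625.1 -74.3] [58.5 56.9] 83.9 circ [626.5 -73.5] 30.8
top px [195.8 208.6] 384 rect [618.1  86.6] [36.2 82.4] 61.7 circ [618.5  87.6] 43.6
top px [143.3 217.8] 187 rect [607.6 232.4] [40.6 39.7] 40.7 circ [606.9 232.1] 21.4
top px [328.6 247.9] 449 rect [ 471.9 -262.9] [57.2 57. ] 35.1 circ [ 472.1 -261.2] 37.9
top px [206.1 266.9] 225 rect [458.5  78.2] [52.3 55.1] 29.1 circ [460.2  76.2] 34.1
top px [134.8 271.4] 158 rect [464.5 259.1] [35.5 35.3] 76.7 circ [467.5 261.7] 21.1
top px [261.9 275.4] 62 rect [423.6 -75.2] [29.3 23.5] 83.9 circ [424.9 -75.4] 18.0
scene px [275.3 161.3] 397 rect [391.8 -77.7] [ 45.2 205.6] 88.8 circ [391.7 -81.6] 104.1
scene px [335.1 166.8] 454 rect [400.2  76.2] [202.5  70. ] 1.8 circ [400.3  72. ] 101.8
scene px [407.3 169.1] 299 rect [413.6 275.1] [ 40.3 170.9] 75.4 circ [412.8 272.1] 85.6
scene px [204.9 169.5] 279 rect [ 472.7 -263.1] [58.8 60.4] 36.8 circ [ 472.1 -263.4] 38.8
scene px [273.5 207.5] 445 rect [605.  -68.8] [ 63.3 124.9] 78.5 circ [602.4 -81.5] 65.2
scene px [204.7 205.3] 409 rect [ 626.2 -238.5] [66.1 67.7] 5.1 circ [ 625.5 -239. ] 34.9
scene px [341.3 211.3] 378 rect [619.3  86.7] [39.9 86.1] 61.8 circ [619.2  86.4] 45.8
scene px [402.7 211.6] 178 rect [608.7 233.1] [43.2 42.6] 26.5 circ [609.3 232.2] 22.8
splitter_top [[467.3 261.7  95. ]]
lens_top [[623.7 -75.8  95. ]]
```

View pics/h4.png

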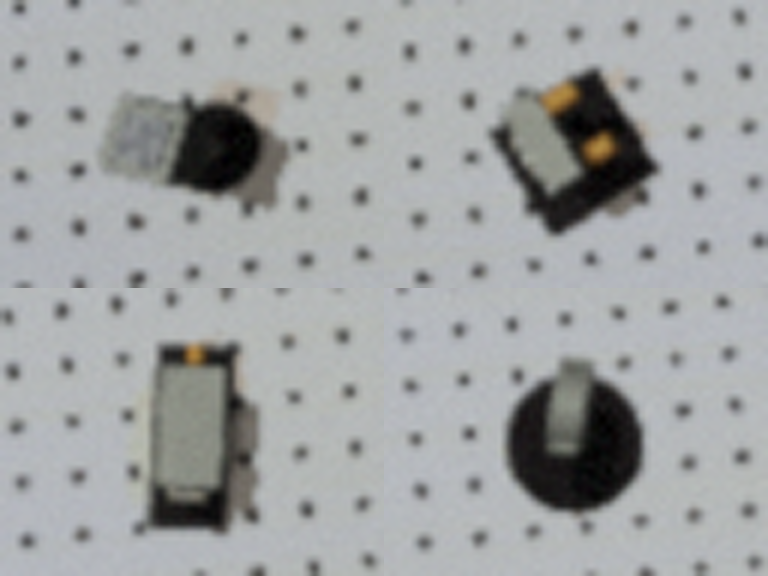

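```bash
cat >> h.py <<'E'
def tile(c,u,z): return rays("top",np.atleast_2d(np.array(c)-[32,24]+np.array(u,float)/6-.42),z)[:,:2]
E
python3 - <<'E'
from h import *
sp,mi,de,le=(131,271),(204,265),(262,263),(254,198)
def ang(P):d=P[1]-P[0];return round(np.degrees(np.arctan2(d[1],d[0])),1)
print("split foot",tile(sp,(217,148),5),"head top",tile(sp,[(126,94),(188,104),(165,183),(104,172)],93),ang(tile(sp,[(126,94),(188,104)],93)),ang(tile(sp,[(104,172),(126,94)],93)))
c=tile(mi,[(214,70),(273,165),(172,234),(108,132)],5);print("mirror",c.mean(0),c, ang(c[:2]),ang(c[[3,2]]),ang(c[[3,0]]),ang(c[[2,1]]))
c=tile(de,[(160,57),(238,57),(228,242),(150,239)],5);print("det",c.mean(0),c,ang(c[[3,0]]),ang(c[[2,1]]))
print("det top",tile(de,[(162,73),(225,73),(220,205),(154,200)],95), ang(tile(de,[(154,200),(162,73)],95)),ang(tile(de,[(220,205),(225,73)],95)))
print("lens",tile(le,(190.5,155),5),ang(tile(le,[(163,162),(176,74)],80)),ang(tile(le,[(199,164),(209,77)],80)))
def pk(n,p,z):return rays(n,[p[0]/3+175-.33,p[1]/3+125-.33],z).round(1)
print("scene lens",pk("scene",(298,254),5),"mirror",[pk("scene",q,5) for q in[(439,144),(470,126),(522,154),(470,169)]],"split",pk("scene",(692,161),5))
print("det",[pk("scene",q,5) for q in[(329,107),(324,157),(273,155),(300,104)]])
import sys
from scipy.spatial.transform import Rotation as Ro
o=ctrl.observe();print(Ro.from_rotvec(o["orientation"]).as_matrix().round(3),o["t"])
E
```

```text
split foot [[465.32750006 260.27284911]] head top [[485.31143721 268.70211785]
 [478.56673266 243.55900586]
 [447.88780418 253.76872844]
 [454.90671936 278.31919664]] -105.0 -17.6
mirror [460.69538636  76.73292473] [[494.88610397  64.24847542]
 [450.25550792  41.24489684]
 [425.11117432  88.06647234]
 [472.52875923 113.37185434]] -152.7 -151.9 -65.5 -61.8
det [450.19565789 -79.1950234 ] [[ 491.93915613  -68.24221817]
 [ 488.20301971 -103.1644505 ]
 [ 407.84255734  -89.77311892]
 [ 412.79789836  -55.60030601]] -9.1 -9.5
det top [[477.22971763 -68.94730118]
 [474.47406156 -94.70727622]
 [421.82412767 -86.87492792]
 [426.65189131 -60.43361931]] -9.6 -8.5
lens [[626.60083216 -74.02982505]] -13.9 -12.3
scene lens [[627.3 -73.    5. ]] mirror [array([[461. ,  42.9,   5. ]]), array([[429.6,  71.5,   5. ]]), array([[470. , 114.7,   5. ]]), array([[497. ,  68.4,   5. ]])] split [[467.5 261.7   5. ]]
det [array([[409.8, -55.3,   5. ]]), array([[490.2, -57.1,   5. ]]), array([[ 491.2, -101.2,    5. ]]), array([[407.2, -81.8,   5. ]])]
[[-0.929  0.37  -0.   ]
 [ 0.37   0.929 -0.001]
 [-0.    -0.001 -1.   ]] 0.1
```

Call:
servo_tool:
  increments:
    - [[0.03,-0.04,0,0,0,1],[0.06,-0.08,0,0,0,2],[0.09,-0.12,0,0,0,3],[0.12,-0.16,0,0,0,4],[0.15,-0.2,0,0,0,5],[0.18,-0.24,0,0,0,5.2],[0.2,-0.27,0,0,0,5.2],[0.22,-0.3,0,0,0,5.2],[0.235,-0.319,0,0,0,5.2],[0.235,-0.319,-0.02,0,0,5.2],[0.235,-0.319,-0.04,0,0,5.2],[0.235,-0.319,-0.04,0,0,5.2]]
  gripper: 0.0854

```text
t: 1.1
ee_pos: [465.5, 259.5, 188.3]
orientation: [-0.454, -3.105, 0.005]
contact_force: [-1.1, 0.5, -0.3]
finger_gap: 1.0
grip_force: 0.0
```

Call:
servo_tool:
  increments:
    - [[0,0,-0.02,0,0,0],[0,0,-0.04,0,0,0],[0,0,-0.06,0,0,0],[0,0,-0.08,0,0,0],[0,0,-0.1,0,0,0],[0,0,-0.115,0,0,0],[0,0,-0.125,0,0,0],[0,0,-0.13,0,0,0],[0,0,-0.13,0,0,0],[0,0,-0.13,0,0,0]]

```text
t: 1.93
ee_pos: [466.3, 262.1, 61.9]
orientation: [0.45, 3.109, 0.001]
contact_force: [-0.1, -0.2, -0.1]
finger_gap: 1.0
grip_force: 0.0
```

Run:
```python
from h import *
o=ctrl.observe();print(o["joints"].round(2),o["ee_pos"].round(1),o["contact_force"].round(1))
t=ctrl.get_image("top");s=ctrl.get_image("scene")
x,y=131,271;u=proj("scene",(466,261,75)).astype(int);print(u)
f=lambda i,x,y:cv2.resize(i[max(y-32,0):y+32,x-32:x+32],(384,384),interpolation=cv2.INTER_CUBIC)
cv2.imwrite("pics/g1.png",np.hstack([f(t,x,y),f(s,*u)]))
```

```text
[-0.63  0.63  0.01  1.96 -0.01  0.55  0.67] [466.3 262.1  61.9] [-0.1 -0.2 -0.1]
[410 155]
```

View pics/g1.png

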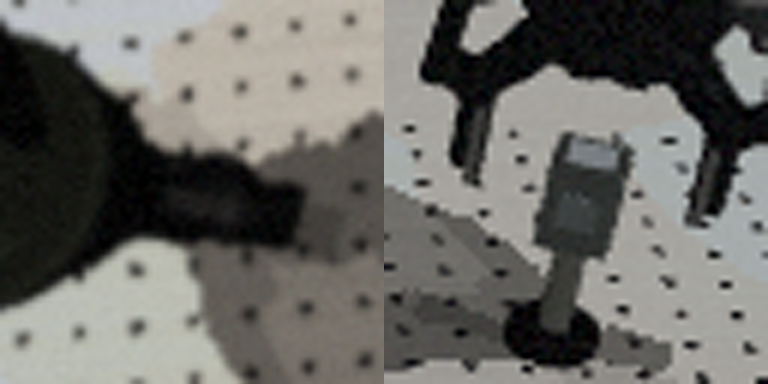

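Call:
servo_tool:
  increments:
    - [[0,0,0,0,0,0],[0,0,0,0,0,0],[0,0,0,0,0,0],[0,0,0,0,0,0],[0,0,0,0,0,0],[0,0,0,0,0,0],[0,0,0,0,0,0],[0,0,0,0,0,0]]
  gripper: 0.0
  squeeze: 40

```text
t: 2.7
ee_pos: [466.3, 261.9, 61.5]
orientation: [0.451, 3.109, 0.001]
contact_force: [0.2, 1.4, 5.8]
finger_gap: 0.35
grip_force: 39.5
```

Call:
servo_tool:
  increments:
    - [[0,0,0.01,0,0,0],[0,0,0.02,0,0,0],[0,0,0.03,0,0,0],[0.015,-0.003,0.035,0,0,0],[0.03,-0.006,0.035,0,0,0],[0.05,-0.01,0.035,0,0,0],[0.07,-0.015,0.035,0,0,0],[0.09,-0.02,0.035,0,0,0],[0.11,-0.024,0.035,0,0,0],[0.125,-0.027,0.035,0,0,0],[0.135,-0.029,0.035,0,0,0],[0.1413,-0.0296,0.035,0,0,0]]

```text
t: 3.7
ee_pos: [608.4, 231.5, 96.9]
orientation: [0.452, 3.108, -0.0]
contact_force: [-0.2, -0.1, -2.3]
finger_gap: 0.346
grip_force: 39.1
```

Call:
servo_tool:
  increments:
    - [[0,0,0,0,0,0],[0,0,-0.006,0,0,0],[0,0,-0.012,0,0,0],[0,0,-0.016,0,0,0],[0,0,-0.02,0,0,0],[0,0,-0.023,0,0,0],[0,0,-0.023,0,0,0],[0,0,-0.023,0,0,0]]

```text
t: 4.37
ee_pos: [607.3, 232.1, 73.1]
orientation: [-0.451, -3.109, 0.0]
contact_force: [0.2, 0.5, -2.8]
finger_gap: 0.351
grip_force: 39.1
```

Run:
```python
from h import *
s=ctrl.get_image("scene")
P=(607.6,232.3,50)
u=proj("scene",P).astype(int);print(u,ctrl.observe()["ee_pos"])
cv2.imwrite("pics/p1.png",cv2.resize(s[u[1]-40:u[1]+40,u[0]-50:u[0]+50],(750,600),interpolation=cv2.INTER_CUBIC))
```

```text
[406 196] [607.46563528 232.10202257  73.37142428]
```

View pics/p1.png

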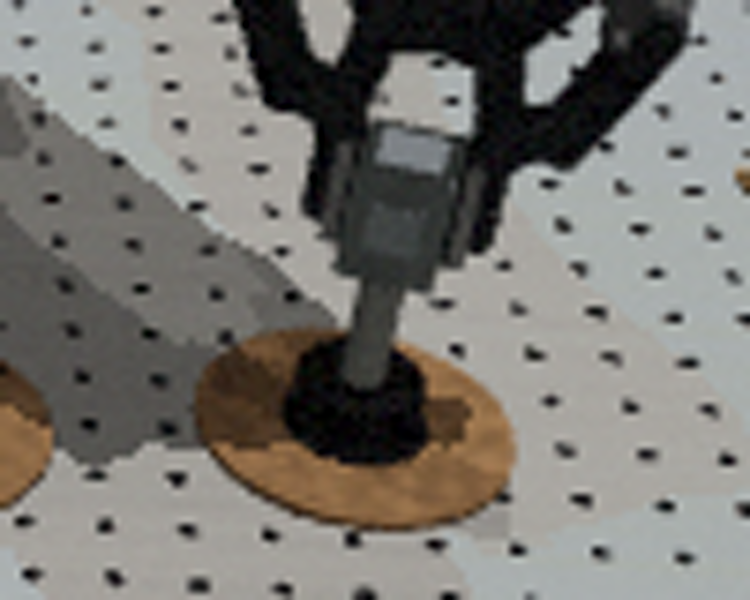

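Call:
servo_tool:
  increments:
    - [[0,0,-0.003,0,0,0],[0,0,-0.005,0,0,0],[0,0,-0.0065,0,0,0],[0,0,-0.0075,0,0,0],[0,0,-0.008,0,0,0],[0,0,-0.008,0,0,0]]

```text
t: 4.92
ee_pos: [607.6, 232.1, 65.6]
orientation: [0.451, 3.109, 0.0]
contact_force: [-1.7, -0.1, 1.8]
finger_gap: 0.352
grip_force: 39.6
```

Call:
servo_tool:
  increments:
    - [[0,0,0,0,0,0],[0,0,0,0,0,0],[0,0,0,0,0,0],[0,0,0,0,0,0],[0,0,0,0,0,0],[0,0,0,0,0,0],[0,0,0.01,0,0,0],[0,0,0.025,0,0,0],[0,0,0.05,0,0,0],[0,0,0.08,0,0,0],[0,0,0.11,0,0,0],[0,0,0.13,0,0,0]]
  gripper: 0.0854

```text
t: 5.92
ee_pos: [608.1, 232.2, 199.0]
orientation: [0.451, 3.107, 0.002]
contact_force: [0.7, -0.4, 0.2]
finger_gap: 1.006
grip_force: 0.0
```

Call:
servo_tool:
  increments:
    - [[-0.01,-0.02,0,0,0,1],[-0.027,-0.053,0,0,0,2],[-0.044,-0.088,0,0,0,3],[-0.061,-0.121,0,0,0,4],[-0.078,-0.154,0,0,0,5],[-0.095,-0.187,0,0,0,6],[-0.112,-0.22,0,0,0,7.3],[-0.129,-0.253,0,0,0,7.3],[-0.145,-0.286,0,0,0,7.3],[-0.155,-0.305,0,0,0,7.3],[-0.1576,-0.311,0,0,0,7.3],[-0.1576,-0.311,-0.02,0,0,7.3]]

```text
t: 6.92
ee_pos: [450.9, -80.9, 178.3]
orientation: [0.257, 3.126, -0.0]
contact_force: [2.4, 0.3, 0.5]
finger_gap: 1.001
grip_force: 0.0
```

Call:
servo_tool:
  increments:
    - [[0,0,-0.02,0,0,0],[0,0,-0.04,0,0,0],[0,0,-0.06,0,0,0],[0,0,-0.08,0,0,0],[0,0,-0.095,0,0,0],[0,0,-0.105,0,0,0],[0,0,-0.112,0,0,0],[0,0,-0.114,0,0,0],[0,0,-0.114,0,0,0],[0,0,-0.114,0,0,0]]

```text
t: 7.75
ee_pos: [450.2, -78.9, 61.9]
orientation: [0.252, 3.131, 0.0]
contact_force: [-0.2, -0.2, 0.5]
finger_gap: 1.004
grip_force: 0.0
```

```bash
cat > look.py <<'E'
import sys
from h import *
# scene and top crops about a world point, side by side
P=[float(a) for a in sys.argv[2:5]]
o=ctrl.observe();y=2*np.degrees(np.arctan2(o["orientation"][1],o["orientation"][0]))-90
print(o["ee_pos"].round(1),"tool y deg",round(y%180,1),o["contact_force"].round(1),"t",o["t"],"j",o["joints"].round(2))
out=[]
for n in("scene","top"):
    i=ctrl.get_image(n);cv2.imwrite(f"pics/{sys.argv[1]}_{n}.png",i);u=proj(n,P).astype(int)
    out.append(cv2.resize(i[u[1]-40:u[1]+40,u[0]-32:u[0]+32],(400,500),interpolation=cv2.INTER_CUBIC));print(n,u)
cv2.imwrite(f"pics/{sys.argv[1]}.png",np.hstack(out))
E
python3 look.py g2 450 -79 60
```

```text
[450.2 -78.9  61.9] tool y deg 80.8 [-0.2 -0.2  0.5] t 7.75 j [ 0.03  0.55  0.02  2.16 -0.02  0.43  1.47]
scene [275 150]
top [261 262]
```

View pics/g2.png

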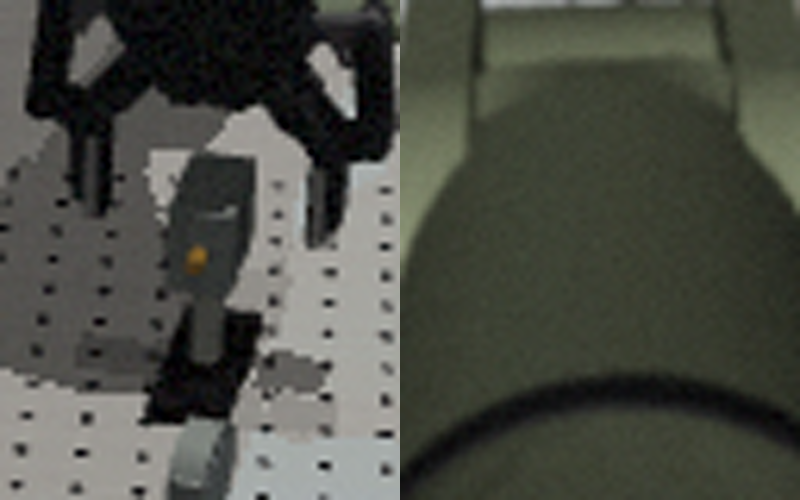

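Call:
servo_tool:
  increments:
    - [[0,0,0,0,0,0],[0,0,0,0,0,0],[0,0,0,0,0,0],[0,0,0,0,0,0],[0,0,0,0,0,0],[0,0,0,0,0,0],[0,0,0,0,0,0],[0,0,0,0,0,0]]
  gripper: 0.0
  squeeze: 40

```text
t: 8.52
ee_pos: [450.0, -78.9, 61.4]
orientation: [0.252, 3.131, 0.0]
contact_force: [0.4, 1.9, 4.1]
finger_gap: 0.321
grip_force: 42.1
```

Call:
servo_tool:
  increments:
    - [[0,0,0.01,0,0,0],[0,0,0.02,0,0,0],[0.005,0.005,0.03,0,0,-1],[0.02,0.02,0.035,0,0,-3],[0.04,0.04,0.035,0,0,-5],[0.06,0.06,0.035,0,0,-8],[0.08,0.08,0.035,0,0,-11],[0.1,0.1,0.035,0,0,-14],[0.12,0.12,0.035,0,0,-16],[0.14,0.14,0.035,0,0,-18],[0.155,0.155,0.035,0,0,-19],[0.163,0.162,0.035,0,0,-19]]

```text
t: 9.52
ee_pos: [614.2, 85.9, 97.2]
orientation: [0.763, 3.047, 0.002]
contact_force: [-1.5, 0.7, -2.5]
finger_gap: 0.323
grip_force: 41.4
```

Call:
servo_tool:
  increments:
    - [[0.0049,0.0039,0,0,0,0],[0.0049,0.0039,-0.005,0,0,0],[0.0049,0.0039,-0.012,0,0,0],[0.0049,0.0039,-0.018,0,0,0],[0.0049,0.0039,-0.022,0,0,0],[0.0049,0.0039,-0.024,0,0,0],[0.0049,0.0039,-0.024,0,0,0],[0.0049,0.0039,-0.024,0,0,0]]

```text
t: 10.18
ee_pos: [617.6, 86.7, 72.3]
orientation: [-0.766, -3.047, 0.0]
contact_force: [0.4, -0.0, -2.9]
finger_gap: 0.321
grip_force: 41.5
```

```bash
python3 look.py p2 618 87 30
```

```text
[617.6  86.7  72.3] tool y deg 61.8 [ 0.4 -0.  -2.9] t 10.1833 j [-0.32  0.72  0.13  1.72 -0.13  0.7   0.96]
scene [342 202]
top [194 206]
```

View pics/p2.png

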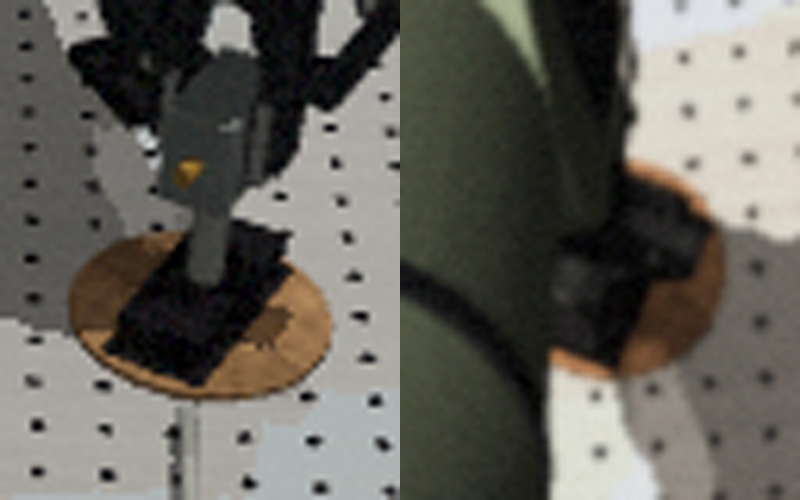

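Call:
servo_tool:
  increments:
    - [[0,0,-0.003,0,0,0],[0,0,-0.005,0,0,0],[0,0,-0.006,0,0,0],[0,0,-0.007,0,0,0],[0,0,-0.0075,0,0,0],[0,0,-0.0075,0,0,0]]

```text
t: 10.78
ee_pos: [617.8, 87.2, 65.3]
orientation: [0.765, 3.047, 0.001]
contact_force: [-2.9, 1.5, 7.3]
finger_gap: 0.321
grip_force: 42.6
```

Contact made; release, rise.

Call:
servo_tool:
  increments:
    - [[0,0,0,0,0,0],[0,0,0,0,0,0],[0,0,0,0,0,0],[0,0,0,0,0,0],[0,0,0,0,0,0],[0,0,0,0,0,0],[0,0,0.01,0,0,0],[0,0,0.025,0,0,0],[0,0,0.05,0,0,0],[0,0,0.08,0,0,0],[0,0,0.11,0,0,0],[0,0,0.13,0,0,0]]
  gripper: 0.0854

```text
t: 11.78
ee_pos: [618.4, 86.9, 198.4]
orientation: [0.765, 3.044, 0.002]
contact_force: [0.3, 0.5, 0.5]
finger_gap: 0.997
grip_force: 0.0
```

Call:
servo_tool:
  increments:
    - [[-0.01,0,0,0,0,-3],[-0.03,-0.002,0,0,0,-7],[-0.055,-0.004,0,0,0,-12],[-0.08,-0.006,0,0,0,-18],[-0.105,-0.008,0,0,0,-24],[-0.13,-0.009,0,0,0,-29],[-0.15,-0.01,0,0,0,-33],[-0.156,-0.0104,0,0,0,-34.1],[-0.156,-0.0104,-0.02,0,0,-34.1],[-0.156,-0.0104,-0.04,0,0,-34.1],[-0.156,-0.0104,-0.06,0,0,-34.1],[-0.156,-0.0104,-0.06,0,0,-34.1]]

```text
t: 12.78
ee_pos: [460.9, 76.5, 132.8]
orientation: [-1.623, -2.688, 0.004]
contact_force: [-0.1, -0.9, -0.8]
finger_gap: 1.006
grip_force: 0.0
```

Call:
servo_tool:
  increments:
    - [[0,0,-0.015,0,0,0],[0,0,-0.03,0,0,0],[0,0,-0.045,0,0,0],[0,0,-0.057,0,0,0],[0,0,-0.066,0,0,0],[0,0,-0.072,0,0,0],[0,0,-0.073,0,0,0],[0,0,-0.073,0,0,0]]

```text
t: 13.45
ee_pos: [462.0, 76.6, 62.1]
orientation: [-1.625, -2.689, -0.0]
contact_force: [1.0, -0.1, 0.0]
finger_gap: 1.002
grip_force: 0.0
```

```bash
python3 look.py g3 461 76 50
```

```text
[462.   76.6  62.1] tool y deg 27.7 [ 1.  -0.1  0. ] t 13.45 j [-0.45  0.58  0.21  2.14 -0.27  0.45  0.45]
scene [335 158]
top [201 264]
```

View pics/g3.png

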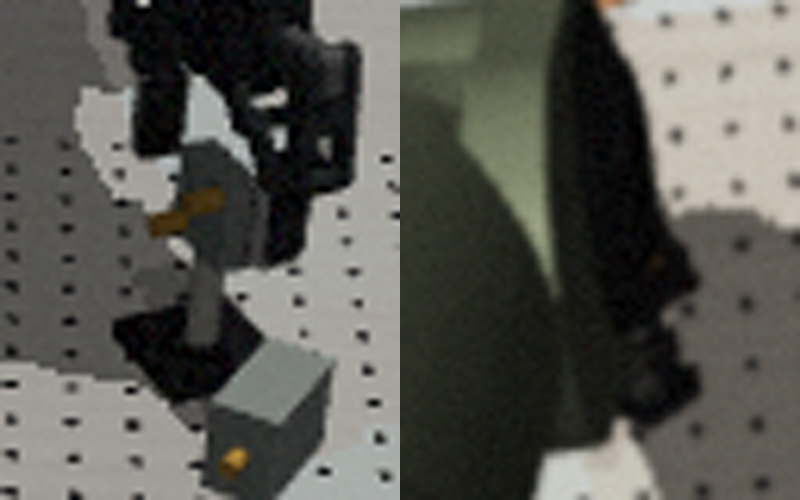

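Call:
servo_tool:
  increments:
    - [[0,0,0,0,0,0],[0,0,0,0,0,0],[0,0,0,0,0,0],[0,0,0,0,0,0],[0,0,0,0,0,0],[0,0,0,0,0,0],[0,0,0,0,0,0],[0,0,0,0,0,0]]
  gripper: 0.0
  squeeze: 40

```text
t: 14.22
ee_pos: [461.7, 76.6, 62.1]
orientation: [-1.625, -2.688, -0.0]
contact_force: [-1.1, -0.4, 7.5]
finger_gap: 0.464
grip_force: 39.4
```

Call:
servo_tool:
  increments:
    - [[0,0,0.01,0,0,0],[0,0,0.02,0,0,0],[0,-0.005,0.03,0,0,0],[0,-0.02,0.035,0,0,1],[0.001,-0.04,0.035,0,0,2],[0.002,-0.065,0.035,0,0,3],[0.003,-0.09,0.035,0,0,4],[0.004,-0.115,0.035,0,0,5],[0.005,-0.14,0.035,0,0,6],[0.005,-0.165,0.035,0,0,7],[0.005,-0.19,0.035,0,0,8.3],[0.005,-0.215,0.035,0,0,8.3]]

```text
t: 15.22
ee_pos: [466.6, -140.1, 97.9]
orientation: [1.424, 2.799, -0.0]
contact_force: [0.8, 0.3, -3.1]
finger_gap: 0.463
grip_force: 41.6
```

Call:
servo_tool:
  increments:
    - [[0,-0.022,0,0,0,0],[0.001,-0.044,0,0,0,0],[0.002,-0.066,0,0,0,0],[0.003,-0.086,0,0,0,0],[0.004,-0.103,0,0,0,0],[0.005,-0.115,0,0,0,0],[0.005,-0.122,0,0,0,0],[0.005,-0.1245,-0.005,0,0,0],[0.005,-0.1245,-0.012,0,0,0],[0.005,-0.1245,-0.019,0,0,0],[0.005,-0.1245,-0.024,0,0,0],[0.005,-0.1245,-0.024,0,0,0]]

```text
t: 16.22
ee_pos: [471.2, -261.8, 71.4]
orientation: [-1.424, -2.798, -0.0]
contact_force: [-1.0, 0.1, -3.2]
finger_gap: 0.46
grip_force: 41.5
```

```bash
python3 look.py p3 472 -263 30
```

```text
[ 471.2 -261.8   71.4] tool y deg 36.1 [-1.   0.1 -3.2] t 16.2167 j [ 0.28  0.63  0.16  1.95 -0.17  0.58  1.19]
scene [204 161]
top [330 246]
```

View pics/p3.png

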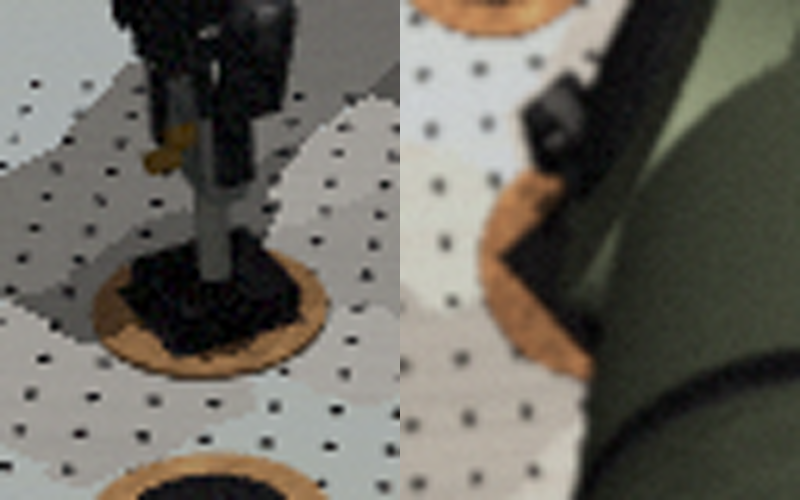

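Call:
servo_tool:
  increments:
    - [[0,0,-0.002,0,0,0],[0,0,-0.0035,0,0,0],[0,0,-0.0045,0,0,0],[0,0,-0.0055,0,0,0],[0,0,-0.006,0,0,0],[0,0,-0.006,0,0,0]]

```text
t: 16.82
ee_pos: [471.7, -262.9, 66.7]
orientation: [-1.426, -2.799, 0.0]
contact_force: [-0.3, -0.1, -2.8]
finger_gap: 0.461
grip_force: 41.5
```

Call:
servo_tool:
  increments:
    - [[0,0,-0.0005,0,0,0],[0,0,-0.001,0,0,0],[0,0,-0.001,0,0,0],[0,0,-0.001,0,0,0]]

```text
t: 17.15
ee_pos: [471.8, -263.1, 66.2]
orientation: [1.426, 2.799, 0.0]
contact_force: [-2.5, 1.0, 4.8]
finger_gap: 0.461
grip_force: 42.3
```

Call:
servo_tool:
  increments:
    - [[0,0,0,0,0,0],[0,0,0,0,0,0],[0,0,0,0,0,0],[0,0,0,0,0,0],[0,0,0,0,0,0],[0,0,0,0,0,0],[0,0,0.01,0,0,0],[0,0,0.025,0,0,0],[0,0,0.05,0,0,0],[0,0,0.08,0,0,0],[0,0,0.11,0,0,0],[0,0,0.13,0,0,0]]
  gripper: 0.0854

```text
t: 18.15
ee_pos: [472.1, -263.3, 199.2]
orientation: [1.426, 2.797, 0.0]
contact_force: [0.1, -0.9, 1.2]
finger_gap: 1.001
grip_force: 0.0
```

Call:
servo_tool:
  increments:
    - [[0.008,0.01,0,0,0,-3],[0.023,0.028,0,0,0,-8],[0.04,0.049,0,0,0,-14],[0.057,0.07,0,0,0,-20],[0.074,0.09,0,0,0,-26],[0.091,0.111,0,0,0,-32],[0.108,0.132,0,0,0,-38],[0.125,0.153,0,0,0,-43],[0.142,0.174,0,0,0,-47],[0.152,0.186,0,0,0,-49.2],[0.1552,0.1896,0,0,0,-49.2],[0.1552,0.1896,-0.02,0,0,-49.2]]

```text
t: 19.15
ee_pos: [629.1, -72.3, 178.9]
orientation: [2.457, 1.953, 0.006]
contact_force: [0.4, -0.8, -0.4]
finger_gap: 0.996
grip_force: 0.0
```

Call:
servo_tool:
  increments:
    - [[0,0,-0.015,0,0,0],[0,0,-0.035,0,0,0],[0,0,-0.055,0,0,0],[0,0,-0.075,0,0,0],[0,0,-0.09,0,0,0],[0,0,-0.102,0,0,0],[0,0,-0.11,0,0,0],[0,0,-0.113,0,0,0],[0,0,-0.114,0,0,0],[0,0,-0.114,0,0,0]]

```text
t: 19.98
ee_pos: [627.2, -73.5, 62.3]
orientation: [2.462, 1.951, 0.001]
contact_force: [0.8, -0.3, -0.2]
finger_gap: 1.001
grip_force: 0.0
```

```bash
python3 look.py g4 627 -73 50
```

```text
[627.2 -73.5  62.3] tool y deg 166.8 [ 0.8 -0.3 -0.2] t 19.9833 j [-0.19  0.77  0.33  1.71 -0.36  0.71  0.09]
scene [274 194]
top [252 195]
```

View pics/g4.png

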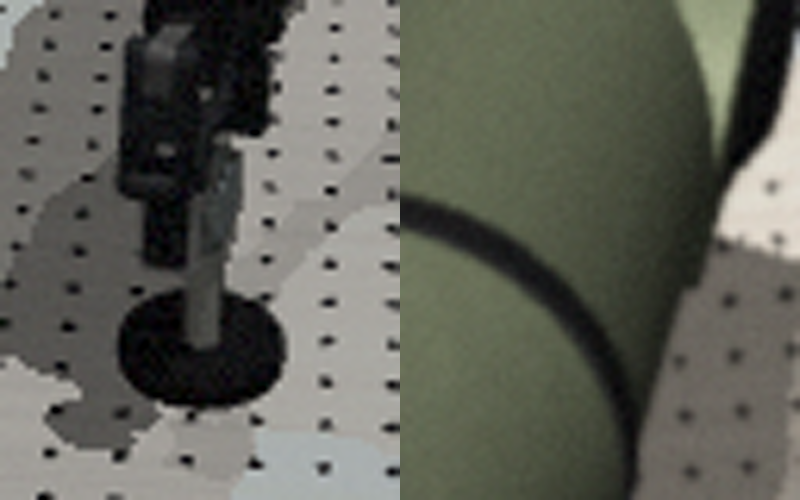

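Run:
```python
from h import *
u0=np.array([274-32,194-40])
e=np.array([np.cos(np.radians(-13.2)),np.sin(np.radians(-13.2))])
for d in(-57,-43,43,57):
    P=np.r_[np.array([627.2,-73.5])+d*e,72];print(d,((proj("scene",P)-u0)*6.25).round())
print("head ctr",((proj("scene",(627,-73.5,75))-u0)*6.25).round())
n=np.array([-e[1],e[0]])
for s in(-1,1):print("finger edge",s,((proj("scene",np.r_[np.array([627.2,-73.5])+57*e+s*11*n,66])-u0)*6.25).round())
```

```text
-57 [245. 119.]
-43 [235. 139.]
43 [171. 269.]
57 [160. 292.]
head ctr [204. 195.]
finger edge -1 [130. 299.]
finger edge 1 [189. 311.]
```

Call:
servo_tool:
  increments:
    - [[0,0,0,0,0,0],[0,0,0,0,0,0],[0,0,0,0,0,0],[0,0,0,0,0,0],[0,0,0,0,0,0],[0,0,0,0,0,0],[0,0,0,0,0,0],[0,0,0,0,0,0]]
  gripper: 0.0
  squeeze: 40

```text
t: 20.75
ee_pos: [627.0, -73.3, 62.2]
orientation: [-2.462, -1.951, -0.0]
contact_force: [-3.5, 1.1, 6.7]
finger_gap: 0.483
grip_force: 40.2
```

Call:
servo_tool:
  increments:
    - [[0,0,0.01,0,0,0],[0,0,0.02,0,0,0],[0,-0.005,0.03,0,0,0],[0,-0.02,0.035,0,0,0],[0,-0.04,0.035,0,0,0],[-0.001,-0.06,0.035,0,0,0],[-0.001,-0.08,0.035,0,0,0],[-0.002,-0.1,0.035,0,0,0],[-0.0024,-0.12,0.035,0,0,0],[-0.0024,-0.14,0.035,0,0,0],[-0.0024,-0.155,0.035,0,0,0],[-0.0024,-0.163,0.035,0,0,0]]

```text
t: 21.75
ee_pos: [623.9, -239.8, 97.4]
orientation: [2.464, 1.947, -0.001]
contact_force: [-0.9, 0.4, -3.0]
finger_gap: 0.481
grip_force: 41.8
```

Call:
servo_tool:
  increments:
    - [[0,-0.0026,0,0,0,0],[0,-0.0026,-0.005,0,0,0],[0,-0.0026,-0.012,0,0,0],[0,-0.0026,-0.019,0,0,0],[0,-0.0026,-0.023,0,0,0],[0,-0.0026,-0.024,0,0,0],[0,-0.0026,-0.024,0,0,0],[0,-0.0026,-0.024,0,0,0]]

```text
t: 22.42
ee_pos: [624.7, -238.7, 72.8]
orientation: [2.462, 1.952, -0.0]
contact_force: [-0.2, -1.0, -3.6]
finger_gap: 0.48
grip_force: 41.8
```

```bash
python3 look.py p4 625 -239 30
```

```text
[ 624.7 -238.7   72.8] tool y deg 166.8 [-0.2 -1.  -3.6] t 22.4167 j [ 0.07  0.81  0.33  1.6  -0.33  0.79  0.31]
scene [204 196]
top [313 191]
```

View pics/p4.png

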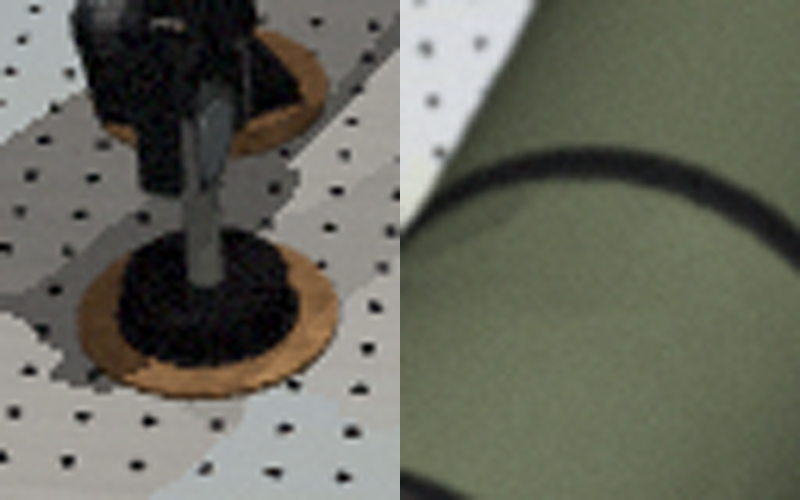

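Lens hovers centred over its disc; lower to contact (TCP z ≈ 66).

Call:
servo_tool:
  increments:
    - [[0,0,-0.002,0,0,0],[0,0,-0.004,0,0,0],[0,0,-0.0055,0,0,0],[0,0,-0.0065,0,0,0],[0,0,-0.007,0,0,0],[0,0,-0.0075,0,0,0],[0,0,-0.0075,0,0,0]]

```text
t: 23.1
ee_pos: [624.5, -239.0, 66.2]
orientation: [-2.462, -1.951, -0.0]
contact_force: [-6.3, 2.6, 14.4]
finger_gap: 0.483
grip_force: 43.5
```

Call:
servo_tool:
  increments:
    - [[0,0,-0.0,0,0,0],[0,0,0,0,0,0],[0,0,0,0,0,0],[0,0,0,0,0,0],[0,0,0,0,0,0],[0,0,0,0,0,0],[0,0,0.01,0,0,0],[0,0,0.025,0,0,0],[0,0,0.05,0,0,0],[0,0,0.08,0,0,0],[0,0,0.115,0,0,0],[0,0,0.15,0,0,0]]
  gripper: 0.0854

```text
t: 24.1
ee_pos: [624.1, -238.9, 217.5]
orientation: [-2.462, -1.951, 0.0]
contact_force: [-0.2, 0.7, 0.1]
finger_gap: 1.001
grip_force: 0.0
```

Call:
servo_tool:
  increments:
    - [[-0.02,0.03,0.02,0,0,0],[-0.04,0.06,0.04,0,0,0],[-0.06,0.09,0.04,0,0,0],[-0.08,0.12,0.04,0,0,0],[-0.1,0.16,0.04,0,0,0],[-0.12,0.2,0.04,0,0,0],[-0.14,0.24,0.04,0,0,0],[-0.16,0.27,0.04,0,0,0],[-0.18,0.3,0.04,0,0,0],[-0.2,0.33,0.04,0,0,0],[-0.21,0.35,0.04,0,0,0],[-0.21,0.37,0.04,0,0,0]]

```text
t: 25.1
ee_pos: [412.5, 132.4, 256.2]
orientation: [-2.46, -1.953, -0.001]
contact_force: [0.6, -0.1, -0.2]
finger_gap: 0.998
grip_force: 0.0
```

Call:
servo_tool:
  increments:
    - [[0,0.03,0,0,0,0],[-0.02,0.06,0,0,0,0],[-0.04,0.09,0,0,0,0],[-0.06,0.12,0,0,0,0],[-0.08,0.16,0,0,0,0],[-0.1,0.2,0,0,0,0],[-0.12,0.24,0,0,0,0],[-0.14,0.28,0,0,0,0],[-0.15,0.32,0,0,0,0],[-0.16,0.36,0,0,0,0],[-0.17,0.4,0,0,0,0],[-0.18,0.42,0,0,0,0]]

```text
t: 26.1
ee_pos: [233.6, 553.8, 255.9]
orientation: [-2.461, -1.952, -0.002]
contact_force: [0.6, 0.2, 0.8]
finger_gap: 0.998
grip_force: 0.0
```

Run:
```python
from h import *
print(ctrl.observe()["ee_pos"])
t=ctrl.get_image("top");s=ctrl.get_image("scene")
cv2.imwrite("pics/f_top.png",t);cv2.imwrite("pics/f_scene.png",s)
f=lambda n,i,P,w=32,h=25:(lambda u:cv2.resize(i[u[1]-h:u[1]+h,u[0]-w:u[0]+w],(256,200),interpolation=cv2.INTER_CUBIC))(proj(n,P).astype(int))
Ps=[(607.6,232.3),(617.9,87),(472,-263),(624.7,-239)]
A=[f("top",t,(*p,30)) for p in Ps];B=[f("scene",s,(*p,40)) for p in Ps]
cv2.imwrite("pics/f.png",np.vstack([np.hstack(A[:2]+B[:1]),np.hstack(A[2:]+B[1:2]),np.hstack(B[2:]+B[:1])]))
```

```text
[233.6409439  553.79904141 255.89923844]
```

View pics/f.png

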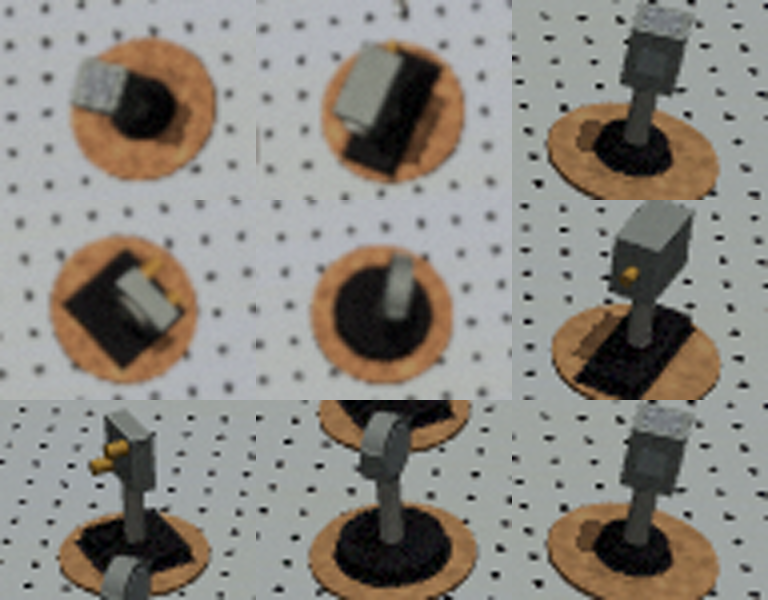

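Run:
```python
from h import *
t=cv2.imread("pics/f_top.png");s=cv2.imread("pics/f_scene.png")
# foot seen over the silhouette: centre taken at z=9 mm
blobs("top",t,z=9,amin=90,box=(105,170,365,290));blobs("scene",s,z=9,amin=90,box=(175,125,435,235))
# post axis in scene: foot-height midpoint of the post base, crop 4x; head tops in top view
print(ctrl.observe()["t"])
```

```text
top px [311.4 195.1] 368 rect [ 623.6 -239.1] [63.9 63. ] 82.6 circ [ 623.5 -238.2] 33.5
top px [196.7 209.9] 328 rect [615.   83.3] [38. 83.] 55.6 circ [616.6  86. ] 42.5
top px [143.8 217.8] 194 rect [605.9 228.9] [40.2 41.3] 66.1 circ [608.9 230.5] 24.9
top px [325.7 249. ] 301 rect [ 471.5 -262.4] [57.5 56.9] 35.1 circ [ 471.8 -260.5] 37.8
scene px [205.3 162.2] 402 rect [ 428.9 -278.2] [170.3  69.7] 19.4 circ [ 424.3 -265.2] 86.1
scene px [204.2 201.9] 508 rect [ 597.4 -253.1] [140.   66.5] 24.6 circ [ 593.5 -244.6] 71.7
scene px [342.6 203.3] 618 rect [575.   97.1] [ 59. 192.] 78.1 circ [576.6 104.8] 96.1
scene px [404.7 201.8] 399 rect [562.9 242.3] [ 44.6 149.5] 76.7 circ [564.1 246.9] 75.0
26.2
```

```bash
python3 -c "
from cell import ctrl
print(ctrl.finish_job())"
```

```text
the job is handed in; nothing more can be done
None
```

All four optics stand upright on their matching pads, with foot centres measuring within about 5 mm of the silhouettes (10 mm allowed). The robot kept clear of the spanner and screwdriver, and the job was handed in at about 26 s. No verdict came back.

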